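# Swing the rim-finishing arm one hole over to the plate

### The job

The finishing arm of the twin-wheel machine is parked in its middle hole. Hook a fingertip through the red pull ring (do not pinch it), lift the spring pin clear, swing the arm just one hole over to the side of the wheel that carries the cream plate, and let the pin drop fully home in that hole. Work gently, never forcing the ring or the arm, and leave the plate and everything else on the bench where it stands.

Things in the scene. Friction and masses are not known exactly. Their poses are not given: they have to be found in the camera images.
- pivot (a point): On the vertical pivot axis of the swing arm of the twin-wheel finishing machine (fixed, placed anew each time), level with the index plate's top face, 138 mm above the bench. Axes: z up, x along the arm when it is parked in the middle hole (away from the robot, within 0.3 rad of world x), y left. Hub and bolt end 32 mm above this point.
- wheel_left (a point): Centre of the left wheel's round yellowish bat (radius 130 mm), at its top face 102 mm above the bench. From pivot it lies at x 330, y +200 mm. Axes as for pivot.
- wheel_right (a point): The same for the right wheel: from pivot it lies at x 330, y -200 mm.
- swing_arm (a joint): Angle of the aluminium swing arm about the pivot, rad: 0 = parked in the middle hole, positive = swung to the left (+y of pivot). The index plate below has five 13 mm holes on a circle of 170 mm radius, at -0.56, -0.28, 0, 0.28, 0.56. Pin up, the arm swings with light friction (about 1 N at the ring) and stays where it is left. Bar 32 mm wide, top 14 mm above the index plate.
- felt (a point): White felt finishing pad, 28 mm across, under the arm's outer end, 310 mm from the pivot; its centre. With the arm in the hole next to the middle it stands over the rim of a plate on that side's wheel, 8 mm above it.
- index_pin (a joint): Lift of the 10 mm steel index pin standing in the arm 170 mm from the pivot, m: 0 = fully home in a hole, 0.010 = round nose just clear of the index plate, 0.024 = upper stop. A spring presses it down with 5 N at 0, 8 N at the stop. Let go between holes it rests on the plate; let go within about 3 mm of a hole's centre it slips in by itself.
- ring (a point): Centre of the red pull ring on top of the index pin; it lifts and swings with pin and arm and cannot turn or fold. Round bar 6 mm thick, clear opening 52 mm, outside 64 mm. 191 mm from the pivot axis and, pin home, 214 mm above the bench; 62 mm above the arm's top. Axes: x outward along the arm, y left, z up.
- ring_top (a point): Middle of the ring's top bar, 21 mm farther out and 20 mm higher than ring; the ring's bottom, on the pin's stem, lies as far in and down. The ring leans 46 degrees outward from upright: a finger coming from the pivot's side, pointing outward and about 45 degrees down, passes squarely through (with room for its tip 50 mm beyond) and lifts it by this bar. Axes as for ring.
- hole_left (a point): Centre of the index hole one step to the left of the middle hole, at the plate's top face. Axes as for pivot.
- hole_right (a point): Centre of the index hole one step to the right of the middle hole, at the plate's top face. Axes as for pivot.
- plate_mid (a point): Middle of the cream clay plate, 230 mm across and 26 mm high, loose, centred on the bat of one of the two wheels (left or right, it varies); this point is half-way up. The felt pad passes 8 mm above its rim. It must not be moved.
- chuck_c (a point): White plaster trimming chuck, a low cone 124 mm across and 34 mm high, loose, on the bat of the other wheel; the point is its centre. Leave it alone.
- bowl_c (a point): Terracotta bowl, 120 mm across, 55 mm high, standing on the bench; the point is half-way up. Leave it alone.
- jar_c (a point): Blue ceramic cup, 72 mm across, 100 mm high, standing on the bench; the point is half-way up. Leave it alone.
- rib_c (a point): Black round rubber rib, 72 mm across, 9 mm thick, lying on the bench; its centre. Leave it alone.
- loop_tool_c (a point): Trimming loop tool with a wooden handle, 180 mm long, 16 mm thick, lying along its x axis; its middle. Leave it alone.
- bottle_c (a point): Clear bottle with a blue cap, 60 mm across, 150 mm high, standing on the bench; half-way up. Leave it alone.
- saucers_c (a point): Stack of three cream saucers, 140 mm across, 30 mm high, on the bench; its centre. Leave it alone.

How it is judged:
On the way, in this order (a step that is already met when the one before it is completed fails the run):
1. the pin is lifted clear of the middle hole (value of joint index_pin above 0.0095 m and value of joint swing_arm between -0.06 and 0.06 rad), for 0.05 s.
2. the arm, its pin up, is over towards the plate's wheel, more than half-way to the next hole (value of joint index_pin above 0.006 m and ((y of plate_mid in the frame of pivot above 0 m and value of joint swing_arm between 0.16 and 0.42 rad) or (y of plate_mid in the frame of pivot below 0 m and value of joint swing_arm between -0.42 and -0.16 rad))), for 0.05 s.
At the end, for the whole second after the job is handed in: The arm stands at the first hole on the plate's side (0.28 rad from the middle, within 0.02 rad), the pin is home (within 1.5 mm), everything is at rest, and the plate and all loose things are within 20 mm of where they stood (((y of plate_mid in the frame of pivot above 0 m and value of joint swing_arm between 0.26 and 0.3 rad) or (y of plate_mid in the frame of pivot below 0 m and value of joint swing_arm between -0.3 and -0.26 rad)) and value of joint index_pin below 0.0015 m and linear speed of index_pin below 0.01 m/s and distance of each of plate_mid, bowl_c, jar_c, rib_c, loop_tool_c, bottle_c, saucers_c, chuck_c from where it was at the start of the episode below 0.02 m); the robot touches nothing.
It fails at once if the ring is pinched or forced: more than 35 N between the fingers and the pin's ring (contact force between the fingers and index_pin above 35 N).
It fails at once if the arm is swung past the hole, more than half-way to the second hole, or that far the wrong way (value of joint swing_arm above 0.43 rad or value of joint swing_arm below -0.43 rad).
It fails at once if the plate or another loose thing is displaced by more than 20 mm or lifted (distance of any of plate_mid, bowl_c, jar_c, rib_c, loop_tool_c, bottle_c, saucers_c, chuck_c from where it was at the start of the episode above 0.02 m).
It also fails if it takes over 51 s, if anything falls off the work surface, if the arm or the gripper's body presses on something with over 40 N, if the wrist force passes 120 N, or if a joint passes its speed limit or range.

### The arm

A 6-joint arm with a two-finger parallel gripper is mounted at the origin on the work surface. World frame = base frame: x ahead of the robot, y to its left, z up, the work surface at z = 0. Lengths are in m, angles in rad, forces in N, time in s.
With the tool pointing down it reaches from about 0.4 to 0.825 m from the base axis. Payload 7 kg.
Tool frame: the origin (TCP) lies between the finger pads; the fingertips stand 8 mm ahead of it and the grasp point (between the pads) lies 11 mm behind it (arm.finger_overhang is the distance from the TCP to the fingertips, in m); z points along the fingers, y is the line along which they close (so a half turn about z gives the same grasp; the last joint's range is limited). The gripper opens to 88 mm and grips with 3 to 60 N. Pads are 19 mm wide; open, the fingers measure 130 mm over their backs; the gripper's body (78 mm by 193 mm) begins 47 mm behind the grasp point.
Start: joints at [1.444, 0.359, 0.012, 0, -1.224, -0.288], TCP at [0.272, 0.618, 0.235] pointing down, gripper open.
Joint ranges: [-3.07, 3.07], [-1.43, 2.12], [-1.02, 1.25], [-3.03, 1.67], [-3.05, -0], [-3.03, 3.03]. Speed limits (rad/s): [2.39, 2.39, 3.01, 3.14, 3.14, 3.14].

### API

Orientations are given as [roll, pitch, yaw] about the fixed x, y, z axes, in that order (R = Rz(yaw) Ry(pitch) Rx(roll)).
In Python, from station import arm gives the robot as it stands.
- The arm moves only by the tool move_arm, never from a script. Its argument "rows" is text: rows parted by semicolons, each of 7 numbers parted by spaces: the turn, a rotation vector about the tool's x, y, z in degrees, then the shift along the tool's x, y, z in m, then the finger opening in m, from 0 to 0.0876. A call has 1 to 8 rows; each row shifts and turns the commanded pose from where the row before left it, along the tool's axes as they then stand; what a row does not reach is not made up. A row lasts 1/8 s, in which the tool goes at most 62.5 mm and 10.7 degrees, less where a joint would pass 70% of its speed; a pose out of reach is approached as far as the arm can. A call is refused whole if a number of a shift passes 0.0625 or a number of a turn 10.7, either way. A call with a gripper value outside its range is refused whole. The fingers move at their own pace and stop on an object; "squeeze" is the grip in N (left out, the last holds). Time passes only in rows, so rows that do not move let the fingers close. It gives the time, the measured TCP pose, the force, the opening and the grip force at its end, in the units of the state.
- arm.get_state(): the state, without advancing time (a new reading comes with each control period).
- arm.grab_frame(name): name is "scene" or "top" or "wrist"; returns (picture, depth): 384x512x3 uint8, blue, green, red; 384x512 float32, m along the optical axis (not along the pixel's ray), 0 where there is no reading.
- arm.camera_model(name): a dict with "mtx" (3x3 intrinsics, pixels), "camera_from_world" (4x4, takes a point from world to camera coordinates); the wrist camera has in their place "mount" (4x4, takes a point from camera to tool coordinates, whose origin is the TCP and whose axes are the flange's). Camera axes: x right, y down, z forward; pixel columns grow to the right and rows downward; lengths in m; the calibration is good to about 2 mm. The wrist camera is an equidistant fisheye: a pixel r from the principal point sees the ray r / f radians off the axis. A picture is of the moment at which its call begins: read the wrist's pose just before it. camera_model takes no time and is no camera call.
- arm.job_done(): hands the job in; it is judged then, once.
The state is a dict: "t": time; "q": joint angles; "qd": joint speeds; "joint_efforts": joint torques, N m; "eef_pos": TCP position; "ee_rot": TCP orientation; "force": force on the tool from outside, world axes, zero at the start; "moment": the same for the moment, N m; "width": finger opening in m; "gripper_force": force on a finger pad.
Only numpy, scipy, OpenCV 4.12 (cv2) and the standard library are available. Lean on these libraries where they do the work, as an engineer would, in place of code of your own. Each camera call takes 0.05 s, during which the arm holds its last target. There are 200 camera calls.

## Working session

There is one attempt and no reset: what is moved stays moved. The work goes in short steps, Python scripts to look and compute and a tool call to move; the robot and the scene stay as the last step left them, time stands still between calls to the robot, and variables do not carry over. Pictures are saved under pics/ and viewed, at most 10 in all, crops included, and the job is handed in when it is done.

Besides the shell and the picture viewer there is one more tool, called after ">>>" as name(argument=value, ...), one argument or row to a line, values as JSON. move_arm: Moves the arm, as the interface text tells. Its arguments: {"type":"object","properties":{"rows":{"type":"string"},"squeeze":{"type":"number"}},"required":["rows"]}

```bash
mkdir -p pics; ls
python3 - <<'E'
from station import arm
import cv2,numpy as np
for n in("scene","top"):
    im,d=arm.grab_frame(n); cv2.imwrite(f"pics/{n}0.png",im); np.savez(f"{n}0.npz",im=im,d=d)
    m=arm.camera_model(n); print(n,np.round(m["mtx"],1).tolist(),np.round(m["camera_from_world"],3).tolist())
print(arm.camera_model("wrist")); print(arm.get_state()); print(arm.finger_overhang)
E
```

```text
pics
scene [[394.5, 0.0, 253.9], [0.0, 394.5, 193.5], [0.0, 0.0, 1.0]] [[0.645, 0.764, 0.011, -0.334], [0.537, -0.444, -0.717, -0.177], [-0.543, 0.468, -0.697, 1.868], [0.0, 0.0, 0.0, 1.0]]
top [[443.6, 0.0, 259.1], [0.0, 443.6, 194.0], [0.0, 0.0, 1.0]] [[0.029, -0.999, 0.018, -0.054], [-0.997, -0.03, -0.077, 0.533], [0.077, -0.015, -0.997, 1.891], [0.0, 0.0, 0.0, 1.0]]
{'mtx': array([[297.31863964,   0.        , 253.37698932],
       [  0.        , 297.31863964, 188.51811787],
       [  0.        ,   0.        ,   1.        ]]), 'mount': array([[-9.76166452e-04, -9.67925837e-01, -2.51234194e-01,
         6.79698689e-02],
       [ 9.99999487e-01, -8.77156471e-04, -5.06075778e-04,
         2.37703949e-04],
       [ 2.69472122e-04, -2.51234559e-01,  9.67926197e-01,
        -1.51196712e-01],
       [ 0.00000000e+00,  0.00000000e+00,  0.00000000e+00,
         1.00000000e+00]])}
{'t': 0.1, 'q': array([ 1.44411876e+00,  3.59276806e-01,  1.11512979e-02, -3.14367352e-04,
       -1.22411297e+00, -2.88091480e-01]), 'qd': array([-0.00021552, -0.0015384 ,  0.00234078,  0.00035155,  0.0007907 ,
        0.0001898 ]), 'joint_efforts': array([-1.25321283e-03, -5.84164882e+01,  2.93748540e+01,  7.01544330e+00,
        1.01575674e-02, -5.06521997e-05]), 'eef_pos': array([0.27186526, 0.61735674, 0.23374055]), 'ee_rot': array([ 3.14012596e+00, -1.26420892e-04, -4.14875979e-01]), 'force': array([-0.03264732,  0.41806649, -0.34413381]), 'moment': array([-0.04312123, -0.06450044,  0.02712341]), 'gripper_force': 0.0, 'width': 0.08753709623969763}
0.008
```

View pics/top0.png

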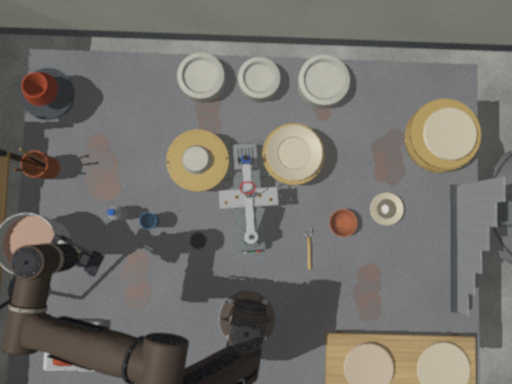

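View pics/scene0.png

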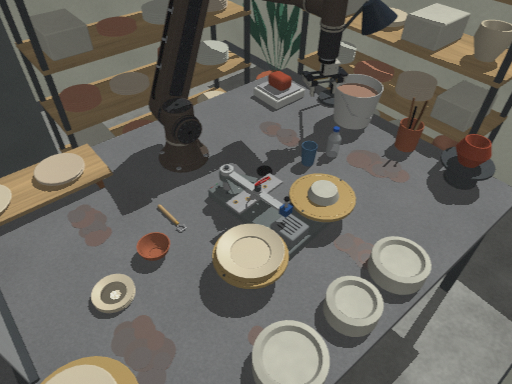

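The top view shows the cream plate on the right-hand wheel (293,153), which is -y. The chuck is on the left wheel (198,160), the pivot hub is at (251,237) and the red ring is near (248,187). Next I'll measure precisely.

```bash
cat > h.py <<'E'
import numpy as np,cv2
from station import arm
def ray(name,u,v,z):
    m=arm.camera_model(name);K=m["mtx"];T=m["camera_from_world"]
    d=T[:3,:3].T@np.linalg.inv(K)@[u,v,1];c=-T[:3,:3].T@T[:3,3]
    return c+d*(z-c[2])/d[2]
def proj(name,p):
    m=arm.camera_model(name);c=m["camera_from_world"]@np.r_[p,1];q=m["mtx"]@c[:3];return q[:2]/q[2]
E
python3 - <<'E'
from h import *
for n,(u,v) in(("top",(251,237)),("scene",(226,171))):
    print(n,"piv",ray(n,u,v,.170))
for n,pl,ch in(("top",(293.5,153.5),(198,160)),("scene",None,None)):
    if pl: print("wheels",ray(n,*pl,.115),ray(n,*ch,.102))
for n,box in(("top",(225,165,270,255)),("scene",(205,155,310,235))):
    z=np.load(n+"0.npz");im=z["im"];d=z["d"]
    u0,v0,u1,v1=box;hsv=cv2.cvtColor(im,cv2.COLOR_BGR2HSV)
    m=((hsv[...,0]<8)|(hsv[...,0]>172))&(hsv[...,1]>130)&(hsv[...,2]>60)
    k=np.zeros_like(m);k[v0:v1,u0:u1]=m[v0:v1,u0:u1]
    N,L,S,C=cv2.connectedComponentsWithStats(k.astype(np.uint8))
    for i in range(1,N):
        if S[i,4]>4: print(n,S[i],C[i],ray(n,*C[i],.214))
    c=cv2.resize(im[v0:v1,u0:u1],None,fx=6,fy=6,interpolation=cv2.INTER_CUBIC)
    cv2.imwrite(f"pics/{n}_c.png",c)
a=cv2.imread("pics/top_c.png");b=cv2.imread("pics/scene_c.png")
o=np.zeros((540,800,3),np.uint8);o[:540,:270]=a[:540,:270];b=cv2.resize(b,(525,400));o[:400,272:797]=b;cv2.imwrite("pics/c.png",o)
E
```

```text
top piv [ 0.35227829 -0.0088      0.17      ]
scene piv [ 0.37367559 -0.02304992  0.17      ]
wheels [ 0.69952076 -0.17400271  0.115     ] [0.66202658 0.22009855 0.102     ]
scene [255 177  15   9  34] [261.32352941 181.        ] [0.54057119 0.01280876 0.214     ]
```

View pics/c.png

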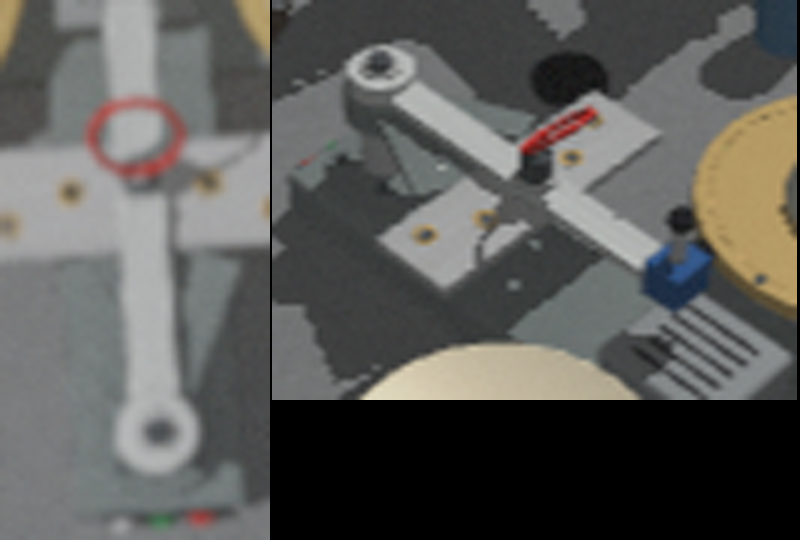

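```bash
cat >> h.py <<'E'
def W(p,l):
    x,y,a=p;c,s=np.cos(a),np.sin(a);return np.array([x+c*l[0]-s*l[1],y+s*l[0]+c*l[1],.138+l[2]])
E
python3 - <<'E'
from h import *
from scipy.optimize import least_squares
H=lambda a:[.17*np.cos(a),.17*np.sin(a),0]
f=lambda u,v:(205+(u-272)/5,155+v/5)
O=[("top",(251.2,237.2),[0,0,.032]),("top",(247.8,187.8),[.191,0,.076]),("top",(236.7,196.7),H(.28)),("top",(259.7,195.3),H(-.28)),
("top",(293.5,153.5),[.33,-.2,-.02]),("top",(198,160),[.33,.2,-.036]),
("scene",f(380,64),[0,0,.032]),("scene",f(560,131),[.191,0,.076]),("scene",f(572,157),H(.28)),("scene",f(486,219),H(-.28)),("scene",f(425,235),H(-.56))]
r=least_squares(lambda p:np.concatenate([proj(n,W(p,l))-uv for n,uv,l in O]),[.36,0,0],loss="soft_l1")
print(r.x);print(np.round(r.fun.reshape(-1,2),1))
np.save("p.npy",r.x)
print("ring",W(r.x,[.191,0,.076]),"top",W(r.x,[.212,0,.096]))
E
```

```text
[ 0.35353318 -0.00656268  0.09564224]
[[-0.8 -0.5]
 [-0.6 -0.3]
 [-0.5  0.1]
 [-0.3 -0.1]
 [ 0.1 -0.5]
 [-0.9 -0.2]
 [-0.4 -1.1]
 [-1.   0.4]
 [-0.6  0.5]
 [-0.7  0.3]
 [-0.5  0.3]]
ring [0.54366026 0.01167715 0.214     ] top [0.56456429 0.01368258 0.234     ]
```

```bash
cat >> h.py <<'E'
from scipy.spatial.transform import Rotation as R
def target(th=0,h=0,s=-.04,u=0,pitch=-45,p=None):
    p=np.load("p.npy") if p is None else p
    a=p[2]+th;rc=np.array([p[0]+.191*np.cos(a),p[1]+.191*np.sin(a),.214+h])
    r=R.from_euler("xyz",[np.pi,np.radians(pitch),a]);M=r.as_matrix()
    return rc+M@[u,-.0545,s-.008],r
def cur():
    s=arm.get_state();return s["eef_pos"],R.from_euler("xyz",s["ee_rot"])
def rows(a,b,w=.0875,vmax=.06,wmax=10.5,n=None):
    (p0,r0),(p1,r1)=a,b;rv=(r0.inv()*r1).as_rotvec()
    n=n or max(1,int(np.ceil(max(np.linalg.norm(p1-p0)/vmax,np.degrees(np.linalg.norm(rv))/wmax))))
    dp=(p1-p0)/n;st=np.degrees(rv/n)
    print(n,"rows")
    for i in range(n):
        ri=r0*R.from_rotvec(rv*(i+0)/n)
        print(*np.round(st,2),*np.round(ri.inv().apply(dp),4),w,";")
E
python3 - <<'E'
from h import *
c=cur();b=target(s=-.06);print(b[0],b[1].as_euler("xyz"))
up=(np.array([.40,.40,.40]),R.from_euler("xyz",[np.pi,np.radians(-20),-.15]))
rows(c,up);rows(up,(b[0]+[0,0,.06],b[1]))
E
```

```text
[0.4905922  0.06133629 0.26208326] [ 3.14159265 -0.78539816  0.09564224]
6 rows
0.46 3.31 -2.5 0.0341 0.0246 -0.0277 0.0875 ;
0.46 3.31 -2.5 0.0346 0.0259 -0.0259 0.0875 ;
0.46 3.31 -2.5 0.0349 0.0272 -0.0241 0.0875 ;
0.46 3.31 -2.5 0.035 0.0285 -0.0223 0.0875 ;
0.46 3.31 -2.5 0.035 0.0299 -0.0205 0.0875 ;
0.46 3.31 -2.5 0.0348 0.0313 -0.0187 0.0875 ;
6 rows
1.27 4.15 -1.99 0.0175 0.0536 0.0202 0.0875 ;
1.27 4.15 -1.99 0.0142 0.0546 0.0201 0.0875 ;
1.27 4.15 -1.99 0.0108 0.0554 0.0198 0.0875 ;
1.27 4.15 -1.99 0.0075 0.0562 0.0192 0.0875 ;
1.27 4.15 -1.99 0.0041 0.0568 0.0184 0.0875 ;
1.27 4.15 -1.99 0.0008 0.0573 0.0173 0.0875 ;
```

>>> move_arm(
  rows="0.46 3.3 -2.5 0.034 0.025 -0.028 0.0875; 0.46 3.3 -2.5 0.035 0.026 -0.026 0.0875; 0.46 3.3 -2.5 0.035 0.027 -0.024 0.0875; 0.46 3.3 -2.5 0.035 0.028 -0.022 0.0875; 0.46 3.3 -2.5 0.035 0.03 -0.02 0.0875; 0.46 3.3 -2.5 0.035 0.031 -0.019 0.0875; 0 0 0 0 0 0 0.0875",
)

```text
t: 0.98
eef_pos: [0.4015, 0.3984, 0.4029]
ee_rot: [-3.135, -0.349, -0.153]
force: [-0.4, 0.4, -0.1]
width: 0.0873
gripper_force: 0.0
```

Run:
```python
from h import *
c=cur();print(c[0],c[1].as_euler("xyz"),arm.get_state()["q"],arm.get_state()["t"])
b=target(s=-.06);rows(c,(b[0]+[0,0,.06],b[1]))
```

```text
[0.40147355 0.39836043 0.40288123] [-3.13542022 -0.349402   -0.15263976] [ 1.35248723e+00 -1.01266404e-03 -2.52822638e-01  3.61329640e-01
 -1.30588995e+00 -2.65106419e-02] 0.975
6 rows
1.23 4.14 -2.03 0.0172 0.0534 0.0203 0.0875 ;
1.23 4.14 -2.03 0.0138 0.0544 0.0202 0.0875 ;
1.23 4.14 -2.03 0.0104 0.0552 0.0199 0.0875 ;
1.23 4.14 -2.03 0.0071 0.056 0.0194 0.0875 ;
1.23 4.14 -2.03 0.0037 0.0566 0.0186 0.0875 ;
1.23 4.14 -2.03 0.0004 0.057 0.0175 0.0875 ;
```

>>> move_arm(
  rows="1.23 4.14 -2 0.017 0.053 0.02 0.0875; 1.23 4.14 -2 0.014 0.054 0.02 0.0875; 1.23 4.14 -2 0.01 0.055 0.02 0.0875; 1.23 4.14 -2 0.007 0.056 0.019 0.0875; 1.23 4.14 -2 0.004 0.057 0.019 0.0875; 1.23 4.14 -2 0 0.057 0.017 0.0875; 0 0 0 0 0 0 0.0875",
)

```text
t: 1.85
eef_pos: [0.4944, 0.0653, 0.3408]
ee_rot: [-3.133, -0.741, 0.073]
force: [-0.7, 0.6, -1.3]
width: 0.0876
gripper_force: 0.0
```

Run:
```python
from h import *
c=cur();print(c[0],c[1].as_euler("xyz"),arm.get_state()["q"])
im,d=arm.grab_frame("wrist");cv2.imwrite("pics/w1.png",im);np.save("w1d.npy",d)
im,d=arm.grab_frame("scene");cv2.imwrite("pics/s1.png",im)
b=target(s=-.035);rows(c,b)
```

```text
[0.4943722  0.06528268 0.34077397] [-3.1332267  -0.74148402  0.07271396] [ 0.68073298 -0.42939695 -1.0159845   0.89356711 -0.50777418  0.27123928]
2 rows
0.21 1.26 -0.48 -0.0275 0.002 0.0401 0.0875 ;
0.21 1.26 -0.48 -0.0284 0.0019 0.0395 0.0875 ;
```

View pics/w1.png

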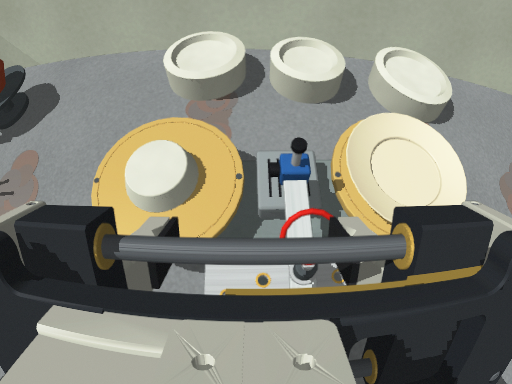

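The wrist view shows the red ring top arc at (310,213), between the fingers. Joint 3 has reached its fold limit of -1.016, so the pose wasn't fully reached. I need a quick kinematic model to choose a reachable approach.

```bash
cat > kin.py <<'E'
import numpy as np
from scipy.optimize import least_squares
from scipy.spatial.transform import Rotation as R
def fk(q,k):
    a0,h0,d,L1,e,L2,L3,b=k
    q1,q2,q3,q4,q5,q6=q
    A=R.from_euler("z",q1);B=A*R.from_euler("y",q2)
    p=A.apply([a0,d,h0])+B.apply([0,0,L1])
    C=B*R.from_euler("y",-q3); p=p+C.apply([L2,0,e])
    D=C*R.from_euler("x",q4)*R.from_euler("y",-q5)
    p=p+D.apply([L3,0,b])
    E=D*R.from_euler("x",q6)
    return p,E*R0
# at zero wrist: tool z = fwd x, tool x = up
R0=R.from_matrix(np.array([[0,0,1],[0,-1,0],[1,0,0]],float))
E
python3 - <<'E'
from kin import *
from station import arm
print([x for x in dir(arm) if x[0]!='_'])
s=arm.get_state()
D=[([1.44411876,.359276806,.0111512979,-.000314367,-1.22411297,-.28809148],[.27186526,.61735674,.23374055],[3.14012596,-.00012642,-.414875979]),
([1.35248723,-.00101266404,-.252822638,.361329640,-1.30588995,-.0265106419],[.40147355,.39836043,.40288123],[-3.13542022,-.349402,-.15263976]),
(s["q"],s["eef_pos"],s["ee_rot"])]
for q,p,r in D:
    for s6 in(1,-1):
      for s4 in(1,-1):
        q_=np.array(q,float);q_[5]*=s6;q_[3]*=s4
        print(s4,s6,np.round(np.degrees((fk(q_,[0]*8)[1].inv()*R.from_euler("xyz",r)).as_rotvec()),2))
E
```

```text
['Unreachable', 'camera_model', 'finger_overhang', 'get_state', 'grab_frame', 'job_done']
1 1 [ 3.0000e-02 -3.0000e-02  1.2303e+02]
-1 1 [  0.    -0.   123.01]
1 -1 [ 2.000e-02 -3.000e-02  9.001e+01]
-1 -1 [ 0. -0. 90.]
1 1 [-30.66  30.66  78.17]
-1 1 [-0.   -0.   93.04]
1 -1 [-29.66  31.27  75.28]
-1 -1 [-0. -0. 90.]
1 1 [-32.14  32.14 -33.73]
-1 1 [ 0.    0.   59.29]
1 -1 [-38.91  22.15  -4.62]
-1 -1 [ 0.  0. 90.]
```

```bash
python3 - <<'E'
s=open("kin.py").read()
s=s.replace('q1,q2,q3,q4,q5,q6=q','q1,q2,q3,q4,q5,q6=np.array(q)*[1,1,1,-1,1,-1]')
s+='R0=R0*R.from_euler("z",np.pi/2)\nLO=np.array([-3.07,-1.43,-1.02,-3.03,-3.05,-3.03]);HI=np.array([3.07,2.12,1.25,1.67,0,3.03])\n'
s+='''def ik(p,r,k,q0):
    f=lambda q:np.r_[(fk(q,k)[0]-p)*5,(fk(q,k)[1].inv()*r).as_rotvec()]
    o=least_squares(f,np.clip(q0,LO+.03,HI-.03),bounds=(LO+.02,HI-.02));return o.x,np.sqrt(2*o.cost)
'''
open("kin.py","w").write(s)
E
python3 - <<'E'
from kin import *
from h import target,arm
s=arm.get_state()
D=[([1.44411876,.359276806,.0111512979,-.000314367,-1.22411297,-.28809148],[.27186526,.61735674,.23374055]),
([1.35248723,-.00101266404,-.252822638,.361329640,-1.30588995,-.0265106419],[.40147355,.39836043,.40288123]),(s["q"],s["eef_pos"])]
k0=np.array([0,.4,-.19,.45,0,.45,.3,0])
o=least_squares(lambda k:np.r_[np.concatenate([(fk(q,k)[0]-p)/.001 for q,p in D]),(k-k0)*.5],k0)
print(np.round(o.x,4),np.round(o.fun,2));k=o.x;np.save("k.npy",k)
q0=s["q"]
for pitch in(-45,-35,-25):
  for dy in(-40,-20,0,20,40):
   for fin in(1,-1):
    a=np.load("p.npy")[2];rc=np.array([0.5437,.0117,.214]);r=R.from_euler("xyz",[np.pi,np.radians(pitch),a+np.radians(dy)])
    best=min((ik(rc+r.apply([0,-fin*.0545,-.038]),r,k,q) for q in(q0,[.5,-.3,-.9,-.9,-.5,0],[.5,-.3,-.9,0.1,-1,0.])),key=lambda t:t[1])
    print(pitch,dy,fin,round(best[1],3),np.round(best[0],2))
E
```

```text
[-0.0801  0.3432 -0.1745  0.551   0.0423  0.3883  0.4931  0.1565] [-1.695e+01  4.180e+00  3.936e+01  2.200e+01 -4.960e+00 -2.817e+01
 -4.810e+00  2.780e+00 -1.119e+01 -4.000e-02 -3.000e-02  1.000e-02
  5.000e-02  2.000e-02 -3.000e-02  1.000e-01  8.000e-02]
-45 -40 1 0.0 [ 1.14 -0.01 -0.77  0.86 -1.16 -0.67]
-45 -40 -1 0.0 [ 1.28 -0.28 -0.97  0.77 -1.29 -0.7 ]
-45 -20 1 0.0 [ 1.04 -0.2  -0.98  1.07 -0.89 -0.48]
-45 -20 -1 0.047 [ 0.35 -0.16 -1.    1.46 -0.37 -0.33]
-45 0 1 0.03 [ 0.38 -0.09 -0.94  1.65 -0.22 -0.29]
-45 0 -1 0.128 [-0.02  0.   -0.86  1.65 -0.02  0.01]
-45 20 1 0.222 [ 0.18 -0.04 -0.9   1.65 -0.02  0.12]
-45 20 -1 0.131 [ 0.48 -0.13 -1.   -1.49 -0.06  3.01]
-45 40 1 0.14 [ 0.39 -0.18 -1.   -1.16 -0.34  3.01]
-45 40 -1 0.178 [ 0.22 -0.03 -0.86 -1.04 -0.34  3.01]
-35 -40 1 0.0 [ 0.92 -0.02 -0.7   0.75 -1.   -0.4 ]
-35 -40 -1 0.0 [ 0.91 -0.24 -0.88  0.73 -1.03 -0.36]
-35 -20 1 0.0 [ 0.77 -0.13 -0.87  0.88 -0.69 -0.11]
-35 -20 -1 0.0 [ 0.41 -0.18 -0.97  0.94 -0.45  0.11]
-35 0 1 0.0 [ 0.34 -0.07 -0.96  1.02 -0.16  0.36]
-35 0 -1 0.047 [ 0.06 -0.03 -1.    0.77 -0.02  0.83]
-35 20 1 0.163 [ 0.45 -0.16 -1.    0.06 -0.28  1.51]
-35 20 -1 0.07 [ 0.34 -0.1  -1.   -0.79 -0.15  2.44]
-35 40 1 0.055 [ 0.41 -0.18 -1.   -0.9  -0.33  2.78]
-35 40 -1 0.019 [ 0.15  0.02 -0.79 -0.93 -0.43  3.01]
-25 -40 1 0.0 [ 0.74  0.01 -0.62  0.54 -0.92 -0.1 ]
-25 -40 -1 0.0 [ 0.65 -0.17 -0.78  0.54 -0.89 -0.02]
-25 -20 1 0.0 [ 0.65 -0.08 -0.77  0.56 -0.68  0.26]
-25 -20 -1 0.0 [ 0.4  -0.15 -0.88  0.51 -0.55  0.51]
-25 0 1 0.0 [ 0.51 -0.12 -0.9   0.43 -0.42  0.8 ]
-25 0 -1 0.0 [ 0.25 -0.1  -0.93  0.21 -0.31  1.23]
-25 20 1 0.0 [ 0.46 -0.15 -0.99  0.02 -0.3   1.54]
-25 20 -1 0.0 [ 0.23 -0.05 -0.88 -0.28 -0.33  2.03]
-25 40 1 0.0 [ 0.38 -0.15 -0.92 -0.42 -0.43  2.33]
-25 40 -1 0.0 [ 0.13  0.04 -0.7  -0.53 -0.54  2.65]
```

```bash
sed -i 's/D.apply(\[L3,0,b\])/D.apply([L3,b,0])/' kin.py
python3 - <<'E'
from kin import *
from h import target,arm
s=arm.get_state()
D=[([1.44411876,.359276806,.0111512979,-.000314367,-1.22411297,-.28809148],[.27186526,.61735674,.23374055]),
([1.35248723,-.00101266404,-.252822638,.361329640,-1.30588995,-.0265106419],[.40147355,.39836043,.40288123]),(s["q"],s["eef_pos"])]
k0=np.array([0,.25,0,.54,0,.54,.35,-.15])
o=least_squares(lambda k:np.r_[np.concatenate([(fk(q,k)[0]-p)/.001 for q,p in D]),(k-k0)*[5,5,50,5,50,5,5,5]],k0)
print(np.round(o.x,4),np.round(o.fun,2));k=o.x;np.save("k.npy",k)
if np.abs(o.fun[:9]).max()>5: raise SystemExit
q0=s["q"]
for pitch in(-45,-40,-35,-25):
  for dy in(-40,-20,0,20,40):
   for fin in(1,-1):
    a=np.load("p.npy")[2];rc=np.array([0.5437,.0117,.214]);r=R.from_euler("xyz",[np.pi,np.radians(pitch),a+np.radians(dy)])
    best=min((ik(rc+r.apply([0,-fin*.0545,-.038]),r,k,q) for q in(q0,[.5,-.3,-.9,-.9,-.5,0],[-.3,-.3,-.9,-1.5,-1,0.])),key=lambda t:t[1])
    print(pitch,dy,fin,round(best[1],3),np.round(best[0],2))
E
```

```text
[-1.000e-04  1.990e-01  0.000e+00  6.016e-01 -1.000e-04  4.637e-01
  3.701e-01 -1.918e-01] [-0.01 -0.01 -0.    0.01  0.01  0.01  0.   -0.   -0.   -0.   -0.26  0.
  0.31 -0.   -0.38  0.1  -0.21]
-45 -40 1 0.016 [ 0.75  0.   -1.    1.21 -0.82 -0.76]
-45 -40 -1 0.16 [ 0.74 -0.13 -1.    0.93 -0.88 -0.48]
-45 -20 1 0.17 [ 0.69 -0.12 -1.    1.08 -0.63 -0.27]
-45 -20 -1 0.228 [ 0.47 -0.24 -1.    0.83 -0.51  0.17]
-45 0 1 0.2 [ 0.54 -0.25 -1.    0.68 -0.3   0.55]
-45 0 -1 0.105 [ 0.27 -0.24 -1.    0.41 -0.09  1.04]
-45 20 1 0.021 [ 0.5  -0.31 -1.    0.2  -0.1   1.34]
-45 20 -1 0.0 [-0.04 -0.11 -0.51 -0.69 -0.55  2.54]
-45 40 1 0.0 [-0.08 -0.12 -0.48 -0.82 -0.83  2.9 ]
-45 40 -1 0.015 [-0.24  0.07 -0.29 -0.83 -0.95  3.01]
-40 -40 1 0.0 [ 0.74 -0.01 -0.95  1.08 -0.79 -0.63]
-40 -40 -1 0.089 [ 0.7  -0.16 -1.    0.91 -0.82 -0.42]
-40 -20 1 0.091 [ 0.66 -0.14 -1.    1.05 -0.59 -0.22]
-40 -20 -1 0.141 [ 0.47 -0.24 -1.    0.82 -0.51  0.18]
-40 0 1 0.118 [ 0.57 -0.24 -1.    0.73 -0.34  0.48]
-40 0 -1 0.048 [ 0.29 -0.24 -1.    0.56 -0.17  0.87]
-40 20 1 0.0 [ 0.52 -0.29 -0.95  0.23 -0.22  1.29]
-40 2
[... 491 characters left out ...]
.26 -0.84  0.13 -0.39  1.38]
-35 20 -1 0.0 [ 0.12 -0.1  -0.53 -0.33 -0.58  2.12]
-35 40 1 0.0 [ 0.15 -0.14 -0.49 -0.51 -0.78  2.5 ]
-35 40 -1 0.0 [-0.08  0.05 -0.28 -0.59 -0.91  2.74]
-25 -40 1 0.0 [ 0.7   0.01 -0.68  0.58 -0.84 -0.12]
-25 -40 -1 0.0 [ 0.61 -0.14 -0.82  0.57 -0.82 -0.03]
-25 -20 1 0.0 [ 0.68 -0.09 -0.77  0.56 -0.7   0.24]
-25 -20 -1 0.0 [ 0.49 -0.17 -0.82  0.49 -0.65  0.47]
-25 0 1 0.0 [ 0.63 -0.16 -0.78  0.39 -0.61  0.75]
-25 0 -1 0.0 [ 0.36 -0.14 -0.69  0.2  -0.61  1.17]
-25 20 1 0.0 [ 0.52 -0.17 -0.66  0.05 -0.65  1.47]
-25 20 -1 0.0 [ 0.2  -0.05 -0.47 -0.16 -0.73  1.91]
-25 40 1 0.0 [ 0.3  -0.12 -0.48 -0.27 -0.84  2.2 ]
-25 40 -1 0.0 [ 0.07  0.06 -0.28 -0.36 -0.93  2.47]
```

```bash
cat >> h.py <<'E'
def pose(th=0,h=0,s=-.05,u=0,pitch=-45,yaw=-.05,psi=0,off=.0545):
    # finger axis aimed at ring centre; psi: roll of tool about its z; finger is tool -y*sign(off) ... TCP = finger + M@[0,off,0]
    p=np.load("p.npy");a=p[2]+th
    rc=np.array([p[0]+.191*np.cos(a),p[1]+.191*np.sin(a),.214+h])
    r0=R.from_euler("xyz",[np.pi,np.radians(pitch),yaw]);r=r0*R.from_euler("z",psi,degrees=True)
    return rc+r0.apply([u,0,s-.008])+r.apply([0,off,0]),r
E
cat > srch.py <<'E'
from kin import *
from h import pose
k=np.load("k.npy");rng=np.random.default_rng(0);out=[]
S=[np.array(x) for x in([.68,-.43,-1,.89,-.51,.27],[0,-.1,-.5,-.6,-.6,2.4],[.5,-.3,-.9,.2,-.2,1.3],[.3,-.2,-.7,.5,-.6,-1.],[0,-.1,-.5,-.6,-.6,-1])]
P=[(0,0,-.05,0),(0,0,.02,0),(-.28,.016,.02,.012),(-.28,0,-.05,0)]
for pitch in(-45,-38):
 for yaw in(-.25,-.05,.15,.3):
  for psi in range(-180,180,30):
    # offset direction in r0 frame: (-sin psi, cos psi): require mostly up (+x0) or lateral
    if -np.sin(np.radians(psi))<-.1: continue
    best=None
    for q0 in S:
        q=q0;m=9
        for th,h,s,u in P:
            p,r=pose(th,h,s,u,pitch,yaw,psi);q,e=ik(p,r,k,q)
            m=min(m,np.min(np.r_[q-LO,HI-q]) if e<2e-3 else -e)
            if e>.01:break
        if best is None or m>best[0]:best=(m,pitch,yaw,psi,np.round(q,2))
    out.append(best)
out.sort(key=lambda t:-t[0])
for o in out[:14]:print(*o)
E
time python3 srch.py
```

```text
0.25781526574654706 -38 0.3 -30 [ 0.09 -0.17 -0.56 -0.26 -0.54  2.49]
0.244399090054554 -38 0.3 0 [ 0.03 -0.17 -0.58 -0.32 -0.54  2.06]
0.17870195144929357 -45 0.3 0 [-0.08 -0.18 -0.57 -0.58 -0.5   2.37]
0.16958986459708525 -38 0.3 -60 [ 0.17 -0.18 -0.59 -0.16 -0.51  2.86]
0.1140746984691491 -45 0.3 -30 [ 0.   -0.19 -0.57 -0.48 -0.47  2.74]
-0.01241087338417994 -45 0.3 -60 [ 0.32 -0.1  -0.87  0.19 -0.02  2.41]
-0.013427520109877017 -38 0.15 -60 [ 0.19 -0.09 -0.99  0.94 -0.02  1.65]
-0.017553624695996427 -38 0.15 -30 [ 0.19 -0.09 -1.    0.79 -0.02  1.27]
-0.018323550149051654 -38 0.3 -180 [ 0.57 -0.33 -1.    0.52 -0.31 -2.29]
-0.019460816946168333 -38 -0.05 -30 [ 0.37 -0.27 -1.    0.8  -0.34  0.98]
-0.019589938036129326 -38 0.15 -90 [ 0.21 -0.09 -1.    1.06 -0.03  2.04]
-0.021763669447211382 -38 0.3 -120 [ 0.49 -0.26 -0.81  0.26 -0.39 -3.01]
-0.025838143956525558 -45 0.3 -120 [ 0.43 -0.31 -1.    0.57 -0.14  3.01]
-0.029422018303952205 -38 -0.05 -150 [ 0.58 -0.24 -1.    0.95 -0.44  2.76]
real	0m7.147s
user	0m7.596s
sys	0m0.104s
```

```bash
cat > sim.py <<'E'
from kin import *
from h import pose,arm,cur
k=np.load("k.npy")
def follow(q,c,poses,verb=True):
    for b in poses:
        rv=(c[1].inv()*b[1]).as_rotvec();n=max(2,int(max(np.linalg.norm(b[0]-c[0])/.02,np.linalg.norm(rv)/.06)));m=9;me=0;dq=0
        for i in range(1,n+1):
            qn,e=ik(c[0]+(b[0]-c[0])*i/n,c[1]*R.from_rotvec(rv*i/n),k,q);dq=max(dq,np.abs(qn-q).max());q=qn
            m=min(m,np.min(np.r_[q-LO,HI-q]));me=max(me,e)
        c=b
        if verb:print(np.round(b[0],3),np.round(b[1].as_euler("xyz"),2),"q",np.round(q,2),"margin %.2f err %.3f dq %.2f"%(m,me,dq))
    return q
E
python3 - <<'E'
from sim import *
s=arm.get_state()
for pitch,psi,y0,y1 in((-38,-30,.3,.3),(-40,-30,.3,.15),(-40,-15,.35,.2),(-36,-30,.25,.1)):
    print(pitch,psi,y0,y1)
    f=lambda pit,z=.42,x=.53,ya=y0,ps=psi:(np.array([x,-.04,z]),R.from_euler("xyz",[np.pi,np.radians(pit),ya])*R.from_euler("z",ps,degrees=True))
    P=dict(pitch=pitch,psi=psi)
    follow(s["q"],cur(),[(np.array([.53,.06,.42]),R.from_euler("xyz",[np.pi,-.2,0])),f(0),f(pitch),pose(0,0,-.05,0,yaw=y0,**P),pose(0,0,.02,0,yaw=y0,**P),pose(0,.016,.02,.012,yaw=y0,**P),pose(-.28,.016,.02,.012,yaw=y1,**P),pose(-.28,0,-.05,0,yaw=y1,**P)])
E
```

```text
-38 -30 0.3 0.3
[0.53 0.06 0.42] [ 3.14 -0.2   0.  ] q [ 0.56 -0.07 -0.15  0.11 -1.32  1.  ] margin 0.11 err 0.000 dq 0.17
[ 0.53 -0.04  0.42] [3.14 0.   0.82] q [ 0.29  0.05  0.03  0.   -1.55  2.1 ] margin 0.88 err 0.000 dq 0.09
[ 0.53 -0.04  0.42] [ 2.77 -0.56  0.93] q [ 0.29 -0.32 -0.44 -0.01 -0.79  2.11] margin 0.58 err 0.000 dq 0.08
[ 0.544 -0.038  0.276] [ 2.77 -0.56  0.93] q [ 0.28 -0.21 -0.69 -0.03 -0.43  2.13] margin 0.33 err 0.000 dq 0.06
[ 0.585 -0.025  0.221] [ 2.77 -0.56  0.93] q [ 0.28 -0.06 -0.71 -0.04 -0.26  2.14] margin 0.26 err 0.000 dq 0.06
[ 0.594 -0.022  0.245] [ 2.77 -0.56  0.93] q [ 0.29 -0.08 -0.67 -0.03 -0.32  2.13] margin 0.29 err 0.000 dq 0.03
[ 0.592 -0.075  0.245] [ 2.77 -0.56  0.93] q [ 0.12 -0.05 -0.54 -0.27 -0.44  2.48] margin 0.38 err 0.000 dq 0.19
[ 0.542 -0.091  0.276] [ 2.77 -0.56  0.93] q [ 0.09 -0.17 -0.56 -0.26 -0.54  2.49] margin 0.46 err 0.000 dq 0.04
-40 -30 0.3 0.15
[0.53 0.06 0.42] [ 3.14 -0.2   0.  ] q [ 0.56 -0.07 -0.15  0.11 -1.32  1.  ] margin 0.11 err 0.000 dq 0.17
[ 0.53 -0.04  0.42] [3.14 0.   0.82] q [ 0.29  0.05  0.03  0.   -1.55  
[... 1822 characters left out ...]
in 0.88 err 0.000 dq 0.09
[ 0.53 -0.04  0.42] [ 2.79 -0.53  0.87] q [ 0.33 -0.32 -0.45  0.06 -0.81  1.99] margin 0.57 err 0.000 dq 0.08
[ 0.544 -0.037  0.277] [ 2.79 -0.53  0.87] q [ 0.32 -0.21 -0.72  0.1  -0.43  1.95] margin 0.30 err 0.000 dq 0.06
[ 0.584 -0.027  0.22 ] [ 2.79 -0.53  0.87] q [ 0.31 -0.07 -0.77  0.14 -0.24  1.91] margin 0.24 err 0.000 dq 0.07
[ 0.593 -0.024  0.243] [ 2.79 -0.53  0.87] q [ 0.31 -0.08 -0.71  0.11 -0.32  1.94] margin 0.28 err 0.000 dq 0.04
[ 0.585 -0.085  0.243] [ 2.79 -0.53  0.72] q [ 0.22 -0.09 -0.78  0.28 -0.26  1.73] margin 0.24 err 0.000 dq 0.07
[ 0.534 -0.09   0.277] [ 2.79 -0.53  0.72] q [ 0.25 -0.23 -0.79  0.23 -0.4   1.76] margin 0.23 err 0.000 dq 0.05
```

```bash
cat > go.py <<'E'
from sim import *
from h import rows
P=dict(pitch=-40,psi=-15)
f=lambda pit:(np.array([.53,-.04,.42]),R.from_euler("xyz",[np.pi,np.radians(pit),.35])*R.from_euler("z",-15,degrees=True))
E
python3 - <<'E'
from go import *
A=(np.array([.53,.06,.42]),R.from_euler("xyz",[np.pi,-.2,0]))
rows(cur(),A);rows(A,f(0));rows(f(0),f(-40))
E
```

```text
3 rows
-0.85 -10.32 1.44 0.0264 0.0043 -0.0117 0.0875 ;
-0.85 -10.32 1.44 0.024 0.0039 -0.0162 0.0875 ;
-0.85 -10.32 1.44 0.0208 0.0036 -0.0202 0.0875 ;
4 rows
0.88 -2.77 -8.73 0.0 0.025 0.0 0.0875 ;
0.88 -2.77 -8.73 -0.0038 0.0247 -0.0003 0.0875 ;
0.88 -2.77 -8.73 -0.0075 0.0238 -0.0004 0.0875 ;
0.88 -2.77 -8.73 -0.0111 0.0224 -0.0003 0.0875 ;
4 rows
-2.59 9.66 -0.0 0.0 0.0 0.0 0.0875 ;
-2.59 9.66 -0.0 0.0 0.0 0.0 0.0875 ;
-2.59 9.66 -0.0 0.0 0.0 0.0 0.0875 ;
-2.59 9.66 -0.0 0.0 0.0 0.0 0.0875 ;
```

>>> move_arm(
  rows="-0.4 -5.1 0.7 0.013 0.002 -0.006 0.0875; -0.4 -5.1 0.7 0.013 0.002 -0.006 0.0875; -0.4 -5.2 0.7 0.012 0.002 -0.008 0.0875; -0.4 -5.2 0.7 0.012 0.002 -0.008 0.0875; -0.4 -5.2 0.7 0.01 0.002 -0.01 0.0875; -0.4 -5.2 0.7 0.01 0.002 -0.01 0.0875; 0 0 0 0 0 0 0.0875",
)

```text
t: 2.82
eef_pos: [0.5338, 0.0656, 0.4172]
ee_rot: [3.141, -0.197, 0.011]
force: [-0.2, 0.1, -0.5]
width: 0.0877
gripper_force: 0.0
```

>>> move_arm(
  rows="0.9 -2.8 -8.7 0 0.025 0 0.0875; 0.9 -2.8 -8.7 -0.004 0.025 0 0.0875; 0.9 -2.8 -8.7 -0.007 0.024 0 0.0875; 0.9 -2.8 -8.7 -0.011 0.022 0 0.0875; 0 0 0 0 0 0 0.0875",
)

```text
t: 3.45
eef_pos: [0.5333, -0.0369, 0.4153]
ee_rot: [-3.138, 0.004, 0.619]
force: [0.3, 0.7, -0.5]
width: 0.0874
gripper_force: 0.0
```

>>> move_arm(
  rows="-2.6 9.6 0 0 0 0 0.0875; -2.6 9.6 0 0 0 0 0.0875; -2.6 9.6 0 0 0 0 0.0875; -2.6 9.6 0 0 0 0 0.0875; 0 0 0 0 0 0 0.0875",
)

```text
t: 4.08
eef_pos: [0.5299, -0.0369, 0.4159]
ee_rot: [2.934, -0.669, 0.688]
force: [0.1, 0.1, 0.2]
width: 0.0876
gripper_force: 0.0
```

Run:
```python
from go import *
s=arm.get_state();print(s["q"],s["eef_pos"])
b=pose(0,0,-.05,0,yaw=.35,**P);print(b[0],b[1].as_euler("xyz"));rows(cur(),b)
im,d=arm.grab_frame("wrist");cv2=__import__("cv2");cv2.imwrite("pics/w2.png",im)
```

```text
[ 0.24180387 -0.3188471  -0.42585791 -0.10827951 -0.77446137  1.99442818] [ 0.52991419 -0.03689379  0.41590847]
[ 0.53684046 -0.04685282  0.26749751] [ 2.92773856 -0.66987136  0.68648134]
3 rows
-0.13 0.01 0.02 -0.0309 -0.004 0.0386 0.0875 ;
-0.13 0.01 0.02 -0.0309 -0.0041 0.0386 0.0875 ;
-0.13 0.01 0.02 -0.031 -0.0042 0.0386 0.0875 ;
```

>>> move_arm(
  rows="-0.1 0 0 -0.031 -0.004 0.0385 0.0875; -0.1 0 0 -0.031 -0.004 0.0385 0.0875; -0.1 0 0 -0.031 -0.004 0.0385 0.0875; 0 0 0 0 0 0 0.0875",
)

```text
t: 4.62
eef_pos: [0.5388, -0.048, 0.2649]
ee_rot: [2.933, -0.659, 0.685]
force: [0.5, 0.1, 1.1]
width: 0.088
gripper_force: 0.0
```

Run:
```python
from go import *
import cv2
c=cur();print(c[0],c[1].as_euler("xyz"))
im,d=arm.grab_frame("wrist")
m=arm.camera_model("wrist");Mt=m["mount"];f=m["mtx"][0,0]
def pw(p): # tool coords->pixel fisheye
    v=Mt[:3,:3].T@(p-Mt[:3,3]);t=np.arctan2(np.hypot(v[0],v[1]),v[2]);a=np.arctan2(v[1],v[0])
    return m["mtx"][:2,2]+f*t*np.array([np.cos(a),np.sin(a)])
from h import W
p=np.load("p.npy")
for t in np.linspace(0,2*np.pi,24,endpoint=False):
    l=np.array([.191,0,.076])+.029*np.cos(t)*np.array([.72,0,.69])+.029*np.sin(t)*np.array([0,1,0])
    u=pw(c[1].inv().apply(W(p,l)-c[0]));cv2.circle(im,tuple(int(round(x)) for x in u),1,(0,255,0),-1)
for y in(-.0440,-.0545,-.065):
    u=pw(np.array([0,y,.008]));print(u);cv2.circle(im,tuple(int(round(x)) for x in u),2,(255,0,255),-1)
cv2.imwrite("pics/w3.png",im)
b,_=arm.grab_frame("scene");crop=cv2.resize(b[110:230,180:330],None,fx=3,fy=3,interpolation=cv2.INTER_CUBIC)
w=im[100:330,80:400];w=cv2.resize(w,None,fx=1.56,fy=1.56)
o=np.zeros((600,800,3),np.uint8);o[:360,:w.shape[1]]=0
o[:crop.shape[0],:crop.shape[1]][:240]=crop[:240];w=cv2.resize(im[120:340],(800,344));o[256:600]=w
o[:240,:450]=crop[60:300];cv2.imwrite("pics/c3.png",o)
```

```text
[ 0.53881765 -0.04799939  0.26493274] [ 2.93319495 -0.65874101  0.6850455 ]
[177.56328139 232.50827891]
[160.83490295 232.0449525 ]
[144.68737826 231.50467555]
```

View pics/c3.png

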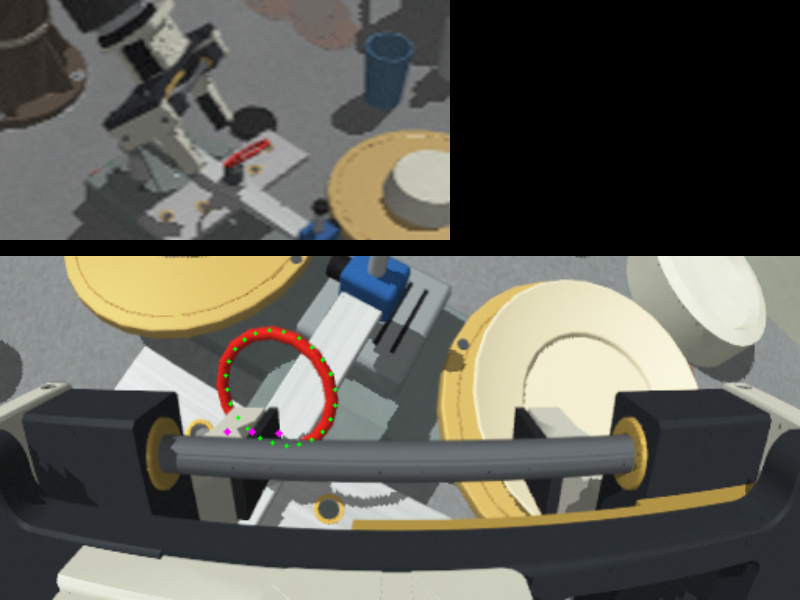

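The wrist view shows the model ring (green dots) lying on the red ring (centre about (278,385) in the crop). The left fingertip is at (260,410), lined up behind it. I'll insert along the finger axis.

Run:
```python
from go import *
b=pose(0,0,.02,0,yaw=.35,**P);rows(cur(),b,n=7)
```

```text
7 rows
-0.0 0.03 0.03 -0.0005 -0.0005 0.01 0.0875 ;
-0.0 0.03 0.03 -0.0005 -0.0005 0.01 0.0875 ;
-0.0 0.03 0.03 -0.0005 -0.0005 0.01 0.0875 ;
-0.0 0.03 0.03 -0.0005 -0.0005 0.01 0.0875 ;
-0.0 0.03 0.03 -0.0005 -0.0005 0.01 0.0875 ;
-0.0 0.03 0.03 -0.0005 -0.0005 0.01 0.0875 ;
-0.0 0.03 0.03 -0.0005 -0.0005 0.01 0.0875 ;
```

>>> move_arm(
  rows="0 0 0 -0.0005 -0.0005 0.01 0.0875; 0 0 0 -0.0005 -0.0005 0.01 0.0875; 0 0 0 -0.0005 -0.0005 0.01 0.0875; 0 0 0 -0.0005 -0.0005 0.01 0.0875; 0 0 0 0 0 0 0.0875",
)

```text
t: 5.35
eef_pos: [0.5616, -0.0395, 0.2354]
ee_rot: [2.927, -0.664, 0.688]
force: [-0.8, 0.4, 0.2]
width: 0.0875
gripper_force: 0.0
```

>>> move_arm(
  rows="0 0 0 -0.0005 -0.0005 0.01 0.0875; 0 0 0 -0.0005 -0.0005 0.01 0.0875; 0 0 0 -0.0005 -0.0005 0.008 0.0875; 0 0 0 0 0 0 0.0875",
)

```text
t: 5.85
eef_pos: [0.5767, -0.0329, 0.2129]
ee_rot: [2.927, -0.664, 0.688]
force: [-0.2, 0.1, 0.3]
width: 0.0877
gripper_force: 0.0
```

Run:
```python
from go import *
import cv2
c=cur();b=pose(0,0,.02,0,yaw=.35,**P);print(c[0]-b[0],arm.get_state()["force"],arm.get_state()["moment"])
w,_=arm.grab_frame("wrist");s,_=arm.grab_frame("scene");t,_=arm.grab_frame("top")
g=lambda i,a,b,c,d,W,H:cv2.resize(i[b:d,a:c],(W,H),interpolation=cv2.INTER_CUBIC)
o=np.vstack([g(w,100,140,300,240,800,400),np.hstack([g(s,225,155,305,195,400,200),g(t,208,165,288,205,400,200)])])
cv2.imwrite("pics/c4.png",o)
rows(c,pose(0,0,.022,.012,yaw=.35,**P),n=3)
rows(pose(0,0,.022,.012,yaw=.35,**P),pose(0,0.018,.022,.012,yaw=.35,**P),n=6)
```

```text
[-0.00242147 -0.00149024 -0.00101284] [-0.17553673  0.12410084  0.32415698] [-0.81513966  1.95988104  0.01627149]
3 rows
-0.01 0.1 0.05 0.0048 0.0011 0.001 0.0875 ;
-0.01 0.1 0.05 0.0048 0.0011 0.001 0.0875 ;
-0.01 0.1 0.05 0.0048 0.0011 0.001 0.0875 ;
6 rows
0.0 0.0 0.0 0.0019 0.0005 -0.0023 0.0875 ;
0.0 0.0 0.0 0.0019 0.0005 -0.0023 0.0875 ;
0.0 0.0 0.0 0.0019 0.0005 -0.0023 0.0875 ;
0.0 0.0 0.0 0.0019 0.0005 -0.0023 0.0875 ;
0.0 0.0 0.0 0.0019 0.0005 -0.0023 0.0875 ;
0.0 0.0 0.0 0.0019 0.0005 -0.0023 0.0875 ;
```

View pics/c4.png

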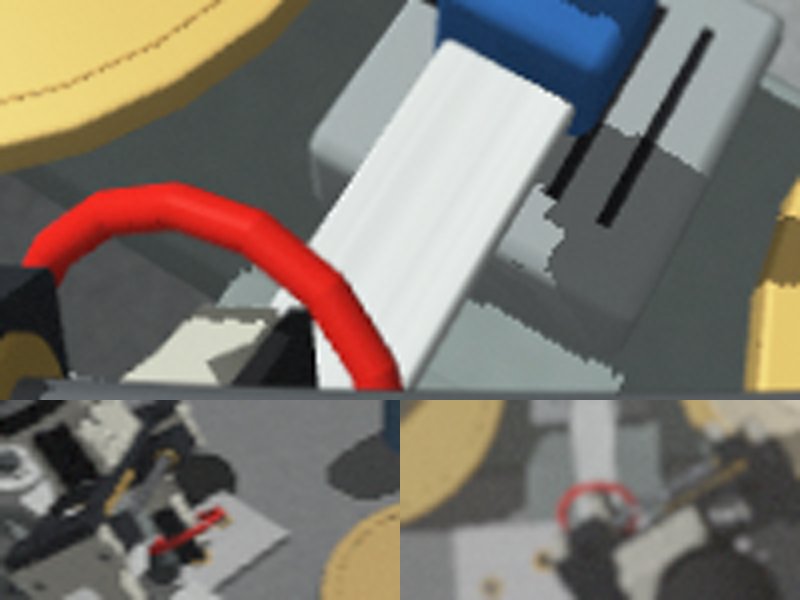

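The wrist view shows the fingertip (200–310, 310–390) inside the red ring with no contact force, and the scene view shows it emerging beyond the ring. I'll close the gap to the top bar, then lift.

>>> move_arm(
  rows="0 0 0 0.005 0.001 0.002 0.0875; 0 0 0 0.005 0.001 0.002 0.0875; 0 0 0 0.003 0.001 0.001 0.0875; 0 0 0 0 0 0 0.0875",
)

```text
t: 6.5
eef_pos: [0.5888, -0.0278, 0.2181]
ee_rot: [2.927, -0.665, 0.689]
force: [-2.5, 0.5, -0.0]
width: 0.0877
gripper_force: 0.6
```

>>> move_arm(
  rows="0 0 0 0.002 0.0005 -0.0023 0.0875; 0 0 0 0.002 0.0005 -0.0023 0.0875; 0 0 0 0 0 0 0.0875",
)

```text
t: 6.88
eef_pos: [0.5883, -0.0278, 0.2238]
ee_rot: [2.928, -0.664, 0.688]
force: [-3.5, -0.3, -5.7]
width: 0.0874
gripper_force: 2.9
```

>>> move_arm(
  rows="0 0 0 0.002 0.0005 -0.0023 0.0875; 0 0 0 0.002 0.0005 -0.0023 0.0875; 0 0 0 0.002 0.0005 -0.0023 0.0875; 0 0 0 0 0 0 0.0875",
)

```text
t: 7.38
eef_pos: [0.5887, -0.0277, 0.2334]
ee_rot: [2.927, -0.664, 0.688]
force: [-4.9, -0.1, -7.1]
width: 0.0875
gripper_force: 4.1
```

```bash
cat > look.py <<'E'
from go import *
import cv2,sys
from h import W,proj
# estimate lift h and angle th from red pixels in scene + top: match mask centroid/extents
def mask(im,b=(190,140,330,240)):
    h=cv2.cvtColor(im,cv2.COLOR_BGR2HSV);m=((h[...,0]<8)|(h[...,0]>172))&(h[...,1]>150)&(h[...,2]>90)
    k=np.zeros(m.shape,np.uint8);k[b[1]:b[3],b[0]:b[2]]=m[b[1]:b[3],b[0]:b[2]];return k
s,_=arm.grab_frame("scene");m=mask(s)
ys,xs=np.nonzero(m);print("red scene px",len(xs),xs.mean(),ys.mean(),xs.max(),ys.min())
for th in(0,-.14,-.28):
  for h in(0,.012,.02):print(th,h,"model centre",proj("scene",W(np.load("p.npy")+[0,0,th],[.191,0,.076+h])),"top",proj("scene",W(np.load("p.npy")+[0,0,th],[.212,0,.096+h])))
cv2.imwrite(sys.argv[1],cv2.resize(s[140:230,200:320],(800,600),interpolation=cv2.INTER_CUBIC))
E
python3 look.py pics/l1.png
```

```text
red scene px 27 261.5925925925926 178.5185185185185 268 174
0 0 model centre [261.64651839 181.57770426] top [266.0588557  180.24907028]
0 0.012 model centre [261.72777282 179.11823275] top [266.16795114 177.73875661]
0 0.02 model centre [261.78247594 177.46243657] top [266.24141028 176.04844329]
-0.14 0 model centre [256.15571532 184.87432714] top [259.89679802 183.96228784]
-0.14 0.012 model centre [256.20509829 182.41193086] top [259.96973764 181.44846885]
-0.14 0.02 model centre [256.2383475  180.75401709] top [260.01885642 179.75562076]
-0.28 0 model centre [249.92842294 187.65537403] top [252.88216436 187.10153783]
-0.28 0.012 model centre [249.94091181 185.19062747] top [252.91292705 184.58492987]
-0.28 0.02 model centre [249.94932113 183.53100476] top [252.93364499 182.89005471]
```

Run:
```python
from go import *
c=cur();a=pose(0,.016,.022,.014,yaw=.35,**P);print(c[0]-a[0],arm.get_state()["force"])
k=lambda th:pose(th,.016,.022,.014,yaw=.35+.15*th/.28,**P)
rel=lambda th:(k(th)[0]+R.from_euler("z",.15*th/.28).apply(c[0]-a[0]),k(th)[1])
t=np.linspace(0,-.28,15)
for i in range(14):rows(rel(t[i]),rel(t[i+1]),n=1)
```

```text
[-0.00173742 -0.00035471 -0.0041025 ] [-5.89332783 -0.62542655 -7.45368045]
1 rows
-0.38 -0.1 0.47 -0.0022 0.0035 -0.001 0.0875 ;
1 rows
-0.38 -0.1 0.47 -0.0022 0.0035 -0.001 0.0875 ;
1 rows
-0.38 -0.1 0.47 -0.0022 0.0035 -0.001 0.0875 ;
1 rows
-0.38 -0.1 0.47 -0.0023 0.0035 -0.0011 0.0875 ;
1 rows
-0.38 -0.1 0.47 -0.0023 0.0035 -0.0011 0.0875 ;
1 rows
-0.38 -0.1 0.47 -0.0023 0.0035 -0.0011 0.0875 ;
1 rows
-0.38 -0.1 0.47 -0.0023 0.0034 -0.0011 0.0875 ;
1 rows
-0.38 -0.1 0.47 -0.0023 0.0034 -0.0012 0.0875 ;
1 rows
-0.38 -0.1 0.47 -0.0024 0.0034 -0.0012 0.0875 ;
1 rows
-0.38 -0.1 0.47 -0.0024 0.0034 -0.0012 0.0875 ;
1 rows
-0.38 -0.1 0.47 -0.0024 0.0034 -0.0012 0.0875 ;
1 rows
-0.38 -0.1 0.47 -0.0024 0.0034 -0.0012 0.0875 ;
1 rows
-0.38 -0.1 0.47 -0.0025 0.0033 -0.0013 0.0875 ;
1 rows
-0.38 -0.1 0.47 -0.0025 0.0033 -0.0013 0.0875 ;
```

>>> move_arm(
  rows="0 0 0 0.0022 0.0005 -0.0023 0.0875; 0 0 0 0 0 0 0.0875",
)

```text
t: 7.68
eef_pos: [0.5887, -0.0276, 0.2363]
ee_rot: [2.928, -0.663, 0.688]
force: [-5.1, -0.4, -8.3]
width: 0.0871
gripper_force: 4.3
```

>>> move_arm(
  rows="-0.4 -0.1 0.5 -0.0022 0.0035 -0.001 0.0875; -0.4 -0.1 0.5 -0.0022 0.0035 -0.001 0.0875; -0.4 -0.1 0.5 -0.0022 0.0035 -0.001 0.0875; -0.4 -0.1 0.5 -0.0023 0.0035 -0.0011 0.0875; -0.4 -0.1 0.5 -0.0023 0.0035 -0.0011 0.0875; 0 0 0 0 0 0 0.0875",
)

```text
t: 8.43
eef_pos: [0.5871, -0.049, 0.236]
ee_rot: [2.928, -0.664, 0.631]
force: [-6.6, -0.2, -7.7]
width: 0.0875
gripper_force: 4.4
```

```bash
python3 look.py pics/l2.png|head -1
```

```text
red scene px 29 257.48275862068965 180.24137931034483 265 176
```

>>> move_arm(
  rows="-0.4 -0.1 0.5 -0.0023 0.0035 -0.0011 0.0875; -0.4 -0.1 0.5 -0.0023 0.0034 -0.0011 0.0875; -0.4 -0.1 0.5 -0.0023 0.0034 -0.0012 0.0875; -0.4 -0.1 0.5 -0.0024 0.0034 -0.0012 0.0875; -0.4 -0.1 0.5 -0.0024 0.0034 -0.0012 0.0875; -0.4 -0.1 0.5 -0.0024 0.0034 -0.0012 0.0875; 0 0 0 0 0 0 0.0875",
)

```text
t: 9.35
eef_pos: [0.5827, -0.0745, 0.236]
ee_rot: [2.928, -0.665, 0.563]
force: [-5.6, 0.6, -7.7]
width: 0.0877
gripper_force: 4.4
```

```bash
python3 look.py pics/l3.png|head -1
python3 - <<'E'
from go import *
from h import W,proj
import cv2
t,_=arm.grab_frame("top");p=np.load("p.npy")
for th in(-.2,-.22,-.24,-.26,-.28):print(th,proj("top",W(p+[0,0,th],[.31,0,.014])),proj("scene",W(p+[0,0,th],[.31,0,.014])))
s=cv2.imread("pics/l3.png");
cv2.imwrite("pics/c5.png",np.hstack([cv2.resize(t[130:220,220:300],(400,450),interpolation=cv2.INTER_CUBIC),cv2.resize(s,(400,450))]))
E
```

```text
red scene px 23 253.04347826086956 182.43478260869566 260 179
-0.2 [260.74936292 160.14481089] [272.43455494 218.35459697]
-0.22 [262.2687918  160.36588962] [270.99443866 219.07148788]
-0.24 [263.78349673 160.6170284 ] [269.52891981 219.76870339]
-0.26 [265.29289682 160.89812932] [268.03868963 220.44574673]
-0.28 [266.7964132  161.20908349] [266.52446423 221.10213144]
```

View pics/c5.png

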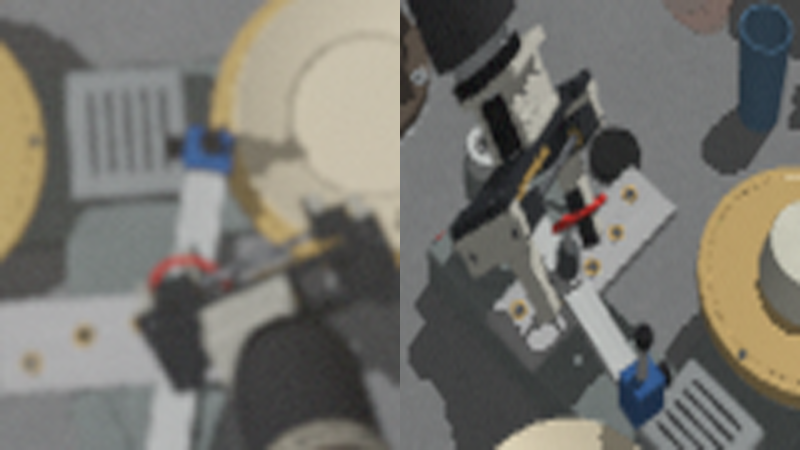

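The top view shows the arm swung toward the plate, with the blue end block at about (261.6,160), i.e. roughly -0.21 rad. I'll measure the angle from the blue block.

```bash
cat > ang.py <<'E'
from go import *
import cv2
from h import ray
p=np.load("p.npy")
def cen(n,im):
    h=cv2.cvtColor(im,cv2.COLOR_BGR2HSV);m=(h[...,0]>105)&(h[...,0]<125)&(h[...,1]>130)&(h[...,2]>60)
    b=(235,140,285,180) if n=="top" else(250,190,310,235)
    k=np.zeros(m.shape,np.uint8);k[b[1]:b[3],b[0]:b[2]]=m[b[1]:b[3],b[0]:b[2]]
    y,x=np.nonzero(k);u=ray(n,x.mean(),y.mean(),.165);return np.arctan2(u[1]-p[1],u[0]-p[0]),len(x),np.hypot(u[1]-p[1],u[0]-p[0])
for n in("top","scene"):
    a=cen(n,np.load(n+"0.npz")["im"]);b=cen(n,arm.grab_frame(n)[0]);print(n,"theta",b[0]-a[0],a,b)
s=arm.get_state();print(s["eef_pos"],s["force"])
E
python3 ang.py
```

```text
top theta -0.2073155119685363 (np.float64(0.11291168923284255), 16, np.float64(0.30319717765936244)) (np.float64(-0.09440382273569374), 15, np.float64(0.3038164582493413))
scene theta -0.1985329178797498 (np.float64(0.06959232489319979), 102, np.float64(0.317503571332327)) (np.float64(-0.12894059298655), 109, np.float64(0.31855032496292046))
[ 0.58279177 -0.07439205  0.236009  ] [-6.28990194  0.12665065 -7.74824928]
```

>>> move_arm(
  rows="-0.4 -0.1 0.5 -0.0024 0.0034 -0.0012 0.0875; -0.4 -0.1 0.5 -0.0025 0.0033 -0.0013 0.0875; -0.4 -0.1 0.5 -0.0025 0.0033 -0.0013 0.0875; -0.2 0 0.2 -0.0016 0.0021 -0.0008 0.0875; 0 0 0 0 0 0 0.0875",
)

```text
t: 10.18
eef_pos: [0.5788, -0.0896, 0.2361]
ee_rot: [2.927, -0.666, 0.525]
force: [-5.3, 0.5, -6.8]
width: 0.0877
gripper_force: 4.3
```

```bash
python3 ang.py
```

```text
top theta -0.2755073240975058 (np.float64(0.11291168923284255), 16, np.float64(0.30319717765936244)) (np.float64(-0.16259563486466322), 18, np.float64(0.30562071328971524))
scene theta -0.2671205839831172 (np.float64(0.06959232489319979), 102, np.float64(0.317503571332327)) (np.float64(-0.19752825908991745), 115, np.float64(0.31939830137394326))
[ 0.57879406 -0.08957773  0.23609612] [-5.92462924  0.80579133 -7.18672516]
```

>>> move_arm(
  rows="-0.2 0 0.2 -0.001 0.0014 -0.0005 0.0875; 0 0 0 0 0 0 0.0875; 0 0 0 -0.002 -0.0005 0.0023 0.0875; 0 0 0 -0.002 -0.0005 0.0023 0.0875; 0 0 0 0 0 0 0.0875",
)

```text
t: 10.9
eef_pos: [0.5784, -0.0913, 0.23]
ee_rot: [2.926, -0.667, 0.521]
force: [-6.0, 1.9, -7.1]
width: 0.0873
gripper_force: 4.3
```

```bash
python3 ang.py;python3 look.py pics/l4.png|head -1
```

```text
top theta -0.2905447239420809 (np.float64(0.11291168923284255), 16, np.float64(0.30319717765936244)) (np.float64(-0.17763303470923839), 20, np.float64(0.3040584419739118))
scene theta -0.27241289410753244 (np.float64(0.06959232489319979), 102, np.float64(0.317503571332327)) (np.float64(-0.20282056921433264), 115, np.float64(0.31981108376266226))
[ 0.57841795 -0.09128261  0.23017942] [-6.7778937   1.15884881 -5.96768621]
red scene px 21 250.1904761904762 184.8095238095238 257 182
```

>>> move_arm(
  rows="0 0 0 -0.002 -0.0005 0.0023 0.0875; 0 0 0 -0.001 -0.0003 0.0012 0.0875; 0 0 0 0 0 0 0.0875",
)

```text
t: 11.42
eef_pos: [0.5784, -0.0913, 0.2257]
ee_rot: [2.926, -0.668, 0.521]
force: [-6.3, 1.4, -6.4]
width: 0.0875
gripper_force: 4.2
```

>>> move_arm(
  rows="0 0 0 -0.002 -0.0005 0.0023 0.0875; 0 0 0 -0.001 -0.0003 0.0012 0.0875; 0 0 0 0 0 0 0.0875",
)

```text
t: 11.8
eef_pos: [0.5785, -0.0913, 0.2213]
ee_rot: [2.926, -0.668, 0.521]
force: [-6.7, 1.3, -5.5]
width: 0.0876
gripper_force: 4.1
```

>>> move_arm(
  rows="0 0 0 -0.002 -0.0005 0.0023 0.0875; 0 0 0 -0.001 -0.0003 0.0012 0.0875; 0 0 0 0 0 0 0.0875",
)

```text
t: 12.18
eef_pos: [0.5797, -0.0912, 0.2183]
ee_rot: [2.924, -0.671, 0.523]
force: [-6.3, 1.2, -1.2]
width: 0.0875
gripper_force: 2.9
```

```bash
python3 ang.py;python3 look.py pics/l5.png|head -1
```

```text
top theta -0.2825819148655707 (np.float64(0.11291168923284255), 16, np.float64(0.30319717765936244)) (np.float64(-0.16967022563272818), 17, np.float64(0.30448969780004753))
scene theta -0.27245685760481864 (np.float64(0.06959232489319979), 102, np.float64(0.317503571332327)) (np.float64(-0.20286453271161883), 115, np.float64(0.3200757680015795))
[ 0.57967387 -0.09115175  0.21828681] [-5.56618058  0.87793309 -1.7053933 ]
red scene px 20 249.65 187.1 257 184
```

Force has dropped and the ring sits at its home height (row 187.1, against 187.1 predicted), so the pin looks home. Unhooking now.

>>> move_arm(
  rows="0 0 0 -0.004 -0.001 0 0.0875; 0 0 0 -0.004 -0.001 0 0.0875; 0 0 0 -0.003 -0.001 -0.002 0.0875; 0 0 0 0 0 0 0.0875",
)

```text
t: 12.82
eef_pos: [0.5693, -0.0932, 0.2118]
ee_rot: [2.924, -0.67, 0.522]
force: [-0.0, -0.2, 0.4]
width: 0.0877
gripper_force: 0.0
```

>>> move_arm(
  rows="0 0 0 0 0 -0.01 0.0875; 0 0 0 0 0 -0.012 0.0875; 0 0 0 0 0 -0.012 0.0875; 0 0 0 0 0 -0.012 0.0875; 0 0 0 0 0 -0.012 0.0875; 0 0 0 0 0 -0.012 0.0875; 0 0 0 0 0 0 0.0875",
)

```text
t: 13.7
eef_pos: [0.5248, -0.1013, 0.2662]
ee_rot: [2.924, -0.671, 0.522]
force: [0.2, 0.5, 0.6]
width: 0.0878
gripper_force: 0.0
```

>>> move_arm(
  rows="0 0 0 0.02 0.006 -0.025 0.0875; 0 0 0 0.02 0.006 -0.025 0.0875; 0 0 0 0.02 0.006 -0.025 0.0875; 0 0 0 0.02 0.006 -0.025 0.0875; 0 0 0 0 0 0 0.0875; 0 0 0 0 0 0 0.0875",
)

```text
t: 14.45
eef_pos: [0.5248, -0.1033, 0.3941]
ee_rot: [2.926, -0.668, 0.521]
force: [0.4, -0.3, 0.5]
width: 0.0875
gripper_force: 0.0
```

```bash
python3 ang.py;python3 look.py pics/l6.png|head -1
python3 - <<'E'
from go import *
import cv2
t,_=arm.grab_frame("top");s,_=arm.grab_frame("scene");w,_=arm.grab_frame("wrist")
cv2.imwrite("pics/c6.png",np.hstack([cv2.resize(w,(400,300)),cv2.resize(s[130:242,180:330],(400,300),interpolation=cv2.INTER_CUBIC)]))
E
```

```text
top theta -0.28911985681843916 (np.float64(0.11291168923284255), 16, np.float64(0.30319717765936244)) (np.float64(-0.1762081675855966), 13, np.float64(0.3041734375362926))
scene theta -0.2732382709791067 (np.float64(0.06959232489319979), 102, np.float64(0.317503571332327)) (np.float64(-0.20364594608590691), 112, np.float64(0.31977123879046515))
[ 0.52463188 -0.10338766  0.39364679] [-0.21924266 -0.06652376 -0.09843718]
red scene px 24 249.70833333333334 186.875 257 184
```

View pics/c6.png

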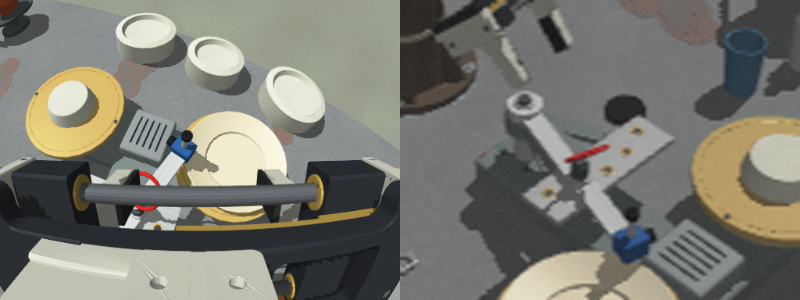

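The arm stands over the first hole on the plate's side, the ring row of 186.9 matches pin home, and the robot is clear of everything. Handing in.

```bash
python3 -c "
from station import arm
print(arm.job_done())"
```

```text
the job is handed in; nothing more can be done
None
```

I hooked the ring with one fingertip, lifted the pin, swung the arm one hole to the right (the plate's side, about -0.28 rad), let the pin drop home, backed the robot clear and handed the job in at about 15 s; the hand-in gave no verdict.

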